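# Scraper out of its rack and held flat over the mixing dish

## Robot

A 6-joint arm with a two-finger parallel gripper is mounted at the origin on the work surface. World frame = base frame: x ahead of the robot, y to its left, z up, the work surface at z = 0. Lengths are in mm, angles in degrees, forces in N, time in s.
With the tool pointing down it reaches from about 275 to 725 mm from the base axis. Payload 15.9 kg.
Tool frame: the origin (TCP) lies midway between the tips of the shut fingers; the grasp point (between the pads) lies 19 mm behind it; x points along the fingers, z is the direction in which the jaws open and shut, and the axes are right-handed (so a half turn about x gives the same grasp; the last joint's range is limited). The gripper opens to 85 mm and grips with 20 to 120 N. Pads are 22 mm wide; open, the fingers measure 114 mm over their backs; the gripper's body (76 mm by 85 mm) begins 54 mm behind the grasp point. The pads swing forward as they close: fully open they stand 13 mm farther back than shut.
Start: joints at [71.505, 12.198, -1.971, 75.831, 0, 90], TCP at [158.605, 474.162, 231.306] pointing down, gripper open.
Joint ranges: [-170.91, 170.91], [-42.67, 98.43], [-65.05, 77.54], [-120.47, 116.71], [-90, 82.35], [-180, 180]. Speed limits (degrees/s): [108.29, 108.29, 136.94, 147.25, 180, 180].

## Interface

Orientations are given as [roll, pitch, yaw] about the fixed x, y, z axes, in that order (R = Rz(yaw) Ry(pitch) Rx(roll)).
In Python, from workcell import robot gives the robot as it stands.
- The arm moves only by the shell command python3 -m jog 'ROWS' [OPENING]. ROWS is JSON, a list of rows, each a list of 2 entries, a list of its own where there are three numbers: the shift along the tool's x, y, z in mm, then the turn about the tool's x in rad. In form: [[[dx, dy, dz], yaw], ...]. A call has 1 to 12 rows; each row is the pose to reach, as a shift and turn from the pose measured when the call began, along the tool's axes at that moment; what a row does not reach only later rows make up. A row lasts 1/10 s, in which the tool goes at most 50 mm and 8.59 degrees, less where a joint would pass 70% of its speed; a pose out of reach is approached as far as the arm can. A call with a gripper value outside its range is refused whole. OPENING is the closure, from -1 (fully open) to 1 (shut), so that 0 is half open, set as the call begins (- or left out, the last holds). The fingers move at their own pace and stop on an object; the grip force is fixed at half the most. Time passes only in rows, so rows that repeat a pose let the fingers close. It gives the time, the measured TCP pose, the force and the opening at its end, in the units of the state.
- robot.sense(): the state, without advancing time (a new reading comes with each control period).
- robot.capture(name): name is "side" or "top"; returns a dict with "image" (400x640x3 uint8, red, green, blue), "z_map" (400x640 float32, mm along the optical axis (not along the pixel's ray), 0 where there is no reading), "fx", "fy", "cx", "cy" (pixels), "dist" ([k1, k2, p1, p2, k3] as OpenCV has them; the pictures are not rectified), "extrinsics" (4x4, takes a point from world to camera coordinates). Camera axes: x right, y down, z forward; pixel columns grow to the right and rows downward; lengths in mm; the calibration is good to about 2 mm. A picture is of the moment at which its call begins.
- robot.finish_job(): hands the job in, once; it reports no verdict.
The state is a dict: "clock": time; "joints": joint angles; "dq": joint speeds; "effort": joint torques, N m; "tool_pos": TCP position; "eef_rot": TCP orientation; "force": force on the tool from outside, world axes, zero at the start; "moment": the same for the moment, N m; "width": opening from 0.0 (shut) to 1.0 (fully open).
Only numpy, scipy, OpenCV 4.12 (cv2) and the standard library are available. Lean on these libraries where they do the work, as an engineer would, in place of code of your own. Each camera call takes 0.05 s, during which the arm holds its last target.

## Task

First slide the white mixing dish across the table, without lifting or tipping it, until it is centred on the round orange mark. Then draw the orange-handled scraper out of the wooden holder, turn it so that its blade lies flat and level, and hold it with the middle of the blade over the middle of the dish, about 15 cm above the table and touching nothing but the gripper. Finish while still holding it there, ready for the blade to be wiped into the dish; leave the blue-handled spreader, the paint jar and the sanding block as they are.

Things in the scene. Friction and masses are not known exactly. Their poses are not given: they have to be found in the camera images.
- mark: Round flat orange ring painted on the table with a cream middle, 156 mm across, 1 mm thick; nothing catches on it. Origin at its centre, on the table.
- dish: Loose shallow round white dish with dried paint dabs, 0.25 kg (varies). 32 mm high; outside 128 mm across at the foot, 140 mm at the rim; wall and floor 5 mm thick. Inside a plain open pan, about 118 mm across at the floor and 130 mm at the rim: it can be pushed from outside, or from inside against its wall. Origin at the centre of its underside, z up.
- holder: Fixed wooden holder, base 120 x 230 x 12 mm, block 220 mm wide (along y) with two slots at y = +55 and -55 mm. Slots and tools lean 35 to 39 degrees from vertical to the holder's own +x (handles lean away from the robot at yaw 0). Slots 61 x 6 mm, 50 mm deep, mouths about 62 mm above the table. Origin at the centre of the base's underside, z up.
- scraper: Loose orange-handled scraper, steel blade, 213 mm long, about 0.11 kg, standing blade down in either slot, leaning with it. Origin on the handle's centre line, 131 mm above the table at the start: a good place to grip. x runs along the tool to the blade's edge, y across the blade's width, z square to its flat (obliquely up in the slot). Handle x -73 to +40 mm, 28 mm wide (y), 20 mm thick (z).
- scraper_blade (a point): Middle of the scraper's blade, 115 mm from the scraper's origin along its x; same axes. Blade: x 70 to 140 mm, 56 mm wide, 3 mm thick, its last 50 mm inside the slot; neck: x 40 to 73 mm, 20 x 6 mm. The tool pulls out freely along its own -x. Its centre of mass lies about 14 mm from its origin towards the blade.
- scraper_tip (a point): Middle of the scraper's blade edge, 140 mm from the scraper's origin along its own x.
- spreader: Loose spreader of the same size and shape as the scraper but with a blue handle and a white plastic blade, in the other slot; to be left there. Origin and axes as the scraper's.
- jar: Loose closed pink paint jar with a blue cap, 64 mm across, 85 mm high; a bystander. Origin at the centre of its underside.
- sander: Loose cork sanding block 97 x 57 x 32 mm with a dark pink underside; a bystander. Origin at the centre of its underside.

How it is judged:
By the outcome, as a careful person would: the job done as asked, in the order asked, and still so for the second after the job is handed in, while the arm keeps its last pose, push and grip.
It also fails if it takes over 56 s, if anything falls off the work surface, if the arm or the gripper's body presses on something with over 40 N, if the wrist force passes 120 N, or if a joint passes its speed limit or range.

## Working session

There is one attempt and no reset: what is moved stays moved. The work goes in short steps, Python scripts to look and compute and a shell command to move; the robot and the scene stay as the last step left them, time stands still between calls to the robot, and variables do not carry over. Pictures are saved under pics/ and viewed, and the job is handed in when it is done.

```bash
ls; mkdir -p pics
python3 - <<'E'
from workcell import robot
import cv2,numpy as np,pickle
print(robot.sense())
for n in ("top","side"):
    c=robot.capture(n); pickle.dump(c,open(n+'0.pkl','wb'))
    cv2.imwrite(f'pics/{n}0.png',c['image'][:,:,::-1]); print(n,c['extrinsics'].round(3).tolist(),c['fx'],c['cx'],c['cy'],c['dist'])
E
```

```text
pics
{'clock': 0.0, 'joints': array([ 7.15042642e+01,  1.22246614e+01, -2.01022577e+00,  7.58308301e+01,
        4.08957489e-04,  9.00002638e+01]), 'dq': array([-0.01776688,  0.0217769 , -0.0411252 , -0.06921003, -0.01426006,
       -0.03672512]), 'effort': array([-4.29142834e-03, -6.86173940e+01,  4.87111330e+01,  1.76502537e-02,
       -3.25986375e-04, -7.13771783e-05]), 'tool_pos': array([158.50286139, 473.83941199, 230.80364621]), 'eef_rot': array([ 179.64371762,   89.9342815 , -108.85228213]), 'force': array([ 0.19419659, -0.35134853,  0.32590941]), 'moment': array([ 0.01213694, -0.00357085,  0.0584858 ]), 'width': 1.000737217830665}
top [[-0.004, -1.0, -0.002, -28.855], [-1.0, 0.004, -0.028, 569.282], [0.028, 0.002, -1.0, 1195.631], [0.0, 0.0, 0.0, 1.0]] 449.6862933507743 319.05573199463413 201.63477821410177 [-0.09130054  0.          0.          0.          0.        ]
side [[0.991, -0.133, 0.014, -601.188], [-0.062, -0.547, -0.835, 110.517], [0.119, 0.827, -0.55, 823.332], [0.0, 0.0, 0.0, 1.0]] 362.2114327524298 320.36608620200155 199.15631734238863 [-0.07578882  0.          0.          0.          0.        ]
```

View pics/top0.png

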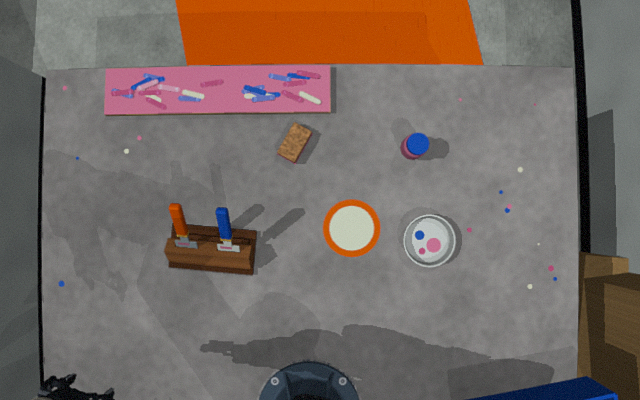

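View pics/side0.png

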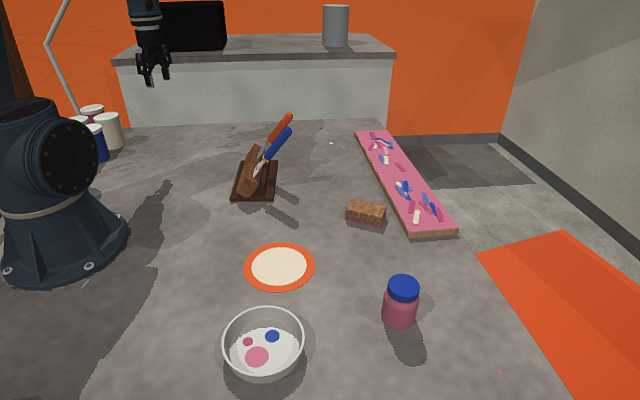

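The top view shows the dish at (429,240), the mark at (351,228), the scraper (orange) at (178,220) in the left slot, and the spreader at (224,222). The sander is at (295,143) and the jar at (416,146). Next I localise them.

```bash
cat > h.py <<'E'
import cv2,numpy as np
def K(c): return np.array([[c['fx'],0,c['cx']],[0,c['fy'],c['cy']],[0,0,1.]])
def cloud(c):
    h,w=c['z_map'].shape
    u,v=np.meshgrid(np.arange(w),np.arange(h))
    p=cv2.undistortPoints(np.stack([u,v],-1).reshape(-1,1,2).astype(np.float64),K(c),np.array(c['dist'])).reshape(h,w,2)
    z=c['z_map'].astype(float)
    P=np.dstack([p*z[...,None],z])
    E=c['extrinsics']; return (P-E[:3,3])@E[:3,:3]
def onplane(c,uv,z):
    p=cv2.undistortPoints(np.array(uv,float).reshape(-1,1,2),K(c),np.array(c['dist'])).reshape(-1,2)
    E=c['extrinsics'];R=E[:3,:3];o=-R.T@E[:3,3]
    d=np.c_[p,np.ones(len(p))]@R
    return o+d*((z-o[2])/d[:,2])[:,None]
def proj(c,P):
    E=c['extrinsics'];r,_=cv2.Rodrigues(E[:3,:3])
    return cv2.projectPoints(np.array(P,float).reshape(-1,3),r,E[:3,3],K(c),np.array(c['dist']))[0].reshape(-1,2)
def hsv(c): return cv2.cvtColor(c['image'],cv2.COLOR_RGB2HSV)
def circ(P):
    A=np.c_[2*P[:,:2],np.ones(len(P))];s=np.linalg.lstsq(A,(P[:,:2]**2).sum(1),rcond=None)[0]
    return s[0],s[1],np.sqrt(s[2]+s[0]**2+s[1]**2)
def maskorange(c):
    H=hsv(c);return (H[...,0]<16)&(H[...,0]>5)&(H[...,1]>180)&(H[...,2]>90)
E
python3 - <<'E'
from h import *
import pickle
for n in("top","side"):
    c=pickle.load(open(n+'0.pkl','rb'));W=cloud(c);H=hsv(c)
    v=c['z_map']>0
    t=v&(W[...,0]>150)&(W[...,0]<750)&(abs(W[...,1])<500)
    print(n,'table z med',np.median(W[t][:,2]))
    # mark
    m=maskorange(c)
    cs,_=cv2.findContours(m.astype(np.uint8),cv2.RETR_EXTERNAL,cv2.CHAIN_APPROX_NONE)
    for k in cs:
        if len(k)>25:
            P=onplane(c,k.reshape(-1,2),0)
            x,y,r=circ(P)
            print('orange',k.reshape(-1,2).mean(0),'circ',x,y,r)
            mm=np.zeros(m.shape,np.uint8);cv2.drawContours(mm,[k],-1,1,-1)
            q=W[(mm>0)&v&m];print('  cloud',q.mean(0),q.min(0),q.max(0)) if len(q) else 0
    # dish rim by height
    for (z0,z1,lab) in((26,40,'rim'),):
        q=W[v&(W[...,2]>z0)&(W[...,2]<z1)&(W[...,0]>200)&(W[...,0]<600)&(W[...,1]<-150)&(W[...,1]>-450)]
        if len(q): 
            q2=q[np.hypot(*(q[:,:2]-np.median(q[:,:2],0)).T)<100]
            print(lab,len(q2),circ(q2),q2[:,:2].min(0),q2[:,:2].max(0))
    b=(H[...,0]>105)&(H[...,0]<125)&(H[...,1]>180)&v&(W[...,2]>30)
    for (lo,hi) in((-400,-100),(0,500)):
        q=W[b&(W[...,1]>lo)&(W[...,1]<hi)&(W[...,0]>200)&(W[...,0]<750)]
        if len(q): print('blue',len(q),q.mean(0),q.min(0),q.max(0))
E
```

```text
top table z med 0.31579105312594064
orange [177.46153846 219.01282051] circ 523.8551843134978 352.7964466054623 32.16622564578658
  cloud [525.19794235 303.44292687 159.18958567] [485.50581549 288.22982671   9.54622384] [562.47179476 362.55517667 193.47151576]
orange [351.22641509 227.79245283] circ 498.6056545066284 -117.36243665648385 75.3932319918856
  cloud [ 498.28830928 -117.07458416    1.00145142] [ 422.61733413 -192.57582453   -7.15870784] [573.55666606 -41.33114429   8.07646747]
orange [327.80364656  31.87798036] circ 1046.4688797787217 -57.35359099887137 287.7212741857012
  cloud [1350.78921429  -69.94991741 -744.14160721] [ 948.54054171 -765.27553541 -768.60211084] [1512.7751747   617.32806098    2.51665195]
rim 354 (np.float64(465.48218829318034), np.float64(-319.5444064468394), np.float64(66.73644471675038)) [ 394.83551707 -387.76710134] [ 534.80549038 -250.57503612]
blue 362 [ 713.30255937 -280.72154273   84.64622352] [ 687.28958472 -307.70702281   76.35526145] [ 740.38235255 -254.02270323   91.59716654]
blue 344 [514.74031865 193.99851929 161.28503121] [202.13603024 17
[... 1240 characters left out ...]
185384 2050.27134148  464.67180931]
orange [39.9875 51.325 ] circ -9804.070585761974 2693.4031161924804 8750.354296876108
  cloud [-1065.94415047  2012.77162472   119.59167896] [-1210.81888735    32.74046281  -378.01659734] [  78.62279263 2045.45169138  457.30052997]
rim 889 (np.float64(466.2558914126022), np.float64(-321.63228942321), np.float64(66.46107614219754)) [ 397.51328194 -390.34876652] [ 535.1346429  -251.36942386]
blue 130 [ 719.68958417 -281.15421553   83.47048956] [ 686.82498112 -310.00890446   71.11914701] [ 742.54723715 -255.72086202   85.62176286]
blue 65 [511.93165295 192.56437525 154.02653151] [476.976191   184.4099683  105.26287523] [552.31755505 202.95218882 190.2622507 ]
```

```bash
cat > fit.py <<'E'
from h import *
import pickle
from scipy.optimize import least_squares
pts={'s':[],'b':[]}
for n in("top","side"):
    c=pickle.load(open(n+'0.pkl','rb'));W=cloud(c);H=hsv(c);v=c['z_map']>0
    box=v&(W[...,0]>440)&(W[...,0]<600)&(W[...,2]>100)&(W[...,2]<215)
    o=maskorange(c)&box&(abs(W[...,1]-297)<30)
    b=(H[...,0]>105)&(H[...,0]<125)&(H[...,1]>150)&box&(abs(W[...,1]-192)<30)
    pts['s'].append(W[o]);pts['b'].append(W[b])
for k in pts: print(k,[len(a) for a in pts[k]],[a.mean(0).round(1).tolist() for a in pts[k]])
def axes(yaw,L):
    s,c=np.sin(L),np.cos(L);Rz=np.array([[np.cos(yaw),-np.sin(yaw),0],[np.sin(yaw),np.cos(yaw),0],[0,0,1]])
    return Rz@np.array([[-s,0,-c],[0,-1,0],[-c,0,s]]).T, Rz
def sd(P,o,A):
    q=np.abs((P-o)@A-np.array([-16.5,0,0]))-np.array([56.5,14,10])
    return np.linalg.norm(np.maximum(q,0),axis=1)+np.minimum(q.max(1),0)
def f(p):
    A,Rz=axes(p[2],p[3]);m=np.array([p[0],p[1],131.])
    d=Rz@np.array([0,55,0])
    r=np.r_[sd(np.vstack(pts['s']),m+d,A),sd(np.vstack(pts['b']),m-d,A)]
    return r
best=None
for y in(-.15,0,.1):
    r=least_squares(f,[510,245,y,np.radians(37)],loss='soft_l1')
    print(r.cost,r.x[:2],np.degrees(r.x[2:]))
    if best is None or r.cost<best.cost:best=r
p=best.x;A,Rz=axes(p[2],p[3])
o=np.array([p[0],p[1],131])+Rz@[0,55,0]
print('scraper o',o.round(1),'x',A[:,0].round(3),'-30:',(o-30*A[:,0]).round(1),'rms',np.sqrt((best.fun**2).mean()))
E
python3 fit.py
```

```text
s [338, 246] [[525.5, 302.8, 160.9], [525.2, 294.1, 150.5]]
b [362, 294] [[515.4, 193.5, 159.9], [515.6, 185.3, 151.3]]
745.8820211428229 [507.97245239 252.4824642 ] [-5.01270219 38.9939713 ]
745.8950228502758 [507.96879915 252.49258666] [-5.01957801 38.99018117]
745.8820211425545 [507.97245305 252.48246541] [-5.01270106 38.99396679]
scraper o [512.8 307.3 131. ] x [-0.627  0.055 -0.777] -30: [531.6 305.6 154.3] rms 1.4210580000314885
```

```bash
cat > t.py <<'E'
import sys,numpy as np
from scipy.spatial.transform import Rotation as Ro
from workcell import robot
s=robot.sense();R=Ro.from_euler('xyz',s['eef_rot'],degrees=True).as_matrix()
print('t',round(s['clock'],2),'pos',s['tool_pos'].round(1),'F',s['force'].round(1),'w',round(s['width'],3),'q',s['joints'].round(0))
print('x',R[:,0].round(3),'y',R[:,1].round(3),'z',R[:,2].round(3))
a=[float(v) for v in sys.argv[1:]]
if len(a)>=3: print('shift',(R.T@(np.array(a[:3])-s['tool_pos'])).round(1))
if len(a)>3: # desired heading of tool z (deg, mod 180)
    h=np.radians(a[3]);d=np.array([np.cos(h),np.sin(h),0])
    l=R.T@d; an=np.arctan2(-l[1],l[2])  # rot about x by an: z->(0,-sin,cos)
    an=(an+np.pi/2)%np.pi-np.pi/2; print('turn',an.round(3))
E
python3 t.py 467 -312 120 80.6
```

```text
t 0.1 pos [158.5 473.9 230.9] F [-0.8  0.7  0.5] w 0.999 q [72. 12. -2. 76.  0. 90.]
x [-0.    -0.001 -1.   ] y [-0.948  0.317  0.   ] z [ 0.317  0.948 -0.001]
shift [ 111.5 -541.9 -647.3]
turn -0.159
```

```bash
python3 -m jog '[[[0,-45,-54],-0.05],[[0,-90,-108],-0.1],[[0,-135,-162],-0.16],[[0,-180,-216],-0.16],[[0,-225,-270],-0.16],[[0,-270,-324],-0.16],[[0,-315,-378],-0.16],[[0,-360,-432],-0.16],[[0,-405,-486],-0.16],[[0,-450,-540],-0.16],[[0,-495,-594],-0.16],[[0,-542,-647],-0.16]]' 1; python3 t.py 467 -312 120 80.6
```

```text
clock: 1.3
tool_pos: [366.7, -57.3, 231.4]
eef_rot: [-164.4, 90.0, -83.7]
force: [2.0, 1.5, 0.5]
width: 0.001
t 1.3 pos [366.7 -57.3 231.4] F [2.  1.5 0.5] w 0.001 q [ -9.  -3. -19.  74.  -0.   0.]
x [ 0.    -0.001 -1.   ] y [-0.987  0.162 -0.   ] z [ 0.162  0.987 -0.001]
shift [ 111.6 -140.2 -235. ]
turn 0.001
```

```bash
python3 -m jog '[[[20,-28,-47],0],[[40,-56,-94],0],[[70,-84,-141],0],[[100,-112,-188],0],[[112,-140,-235],0],[[112,-140,-235],0],[[140,-140,-235],0],[[160,-140,-235],0],[[160,-140,-235],0],[[160,-140,-235],0]]' ; python3 t.py 467 -312 14 80.6;  python3 - <<'E'
from h import *; from workcell import robot
import pickle
for n in("top","side"):
    c=robot.capture(n);cv2.imwrite(f'pics/{n}1.png',c['image'][:,:,::-1])
E
```

```text
clock: 2.3
tool_pos: [466.6, -311.9, 71.9]
eef_rot: [144.1, 90.0, -135.2]
force: [0.8, 0.5, 0.2]
width: -0.001
t 2.3 pos [ 466.6 -311.9   71.9] F [0.8 0.5 0.2] w -0.001 q [-34.  24. -10.  57.  -0. -24.]
x [-0. -0. -1.] y [-0.987  0.162  0.   ] z [ 0.162  0.987 -0.001]
shift [57.9 -0.4 -0. ]
turn 0.001
```

View pics/side1.png

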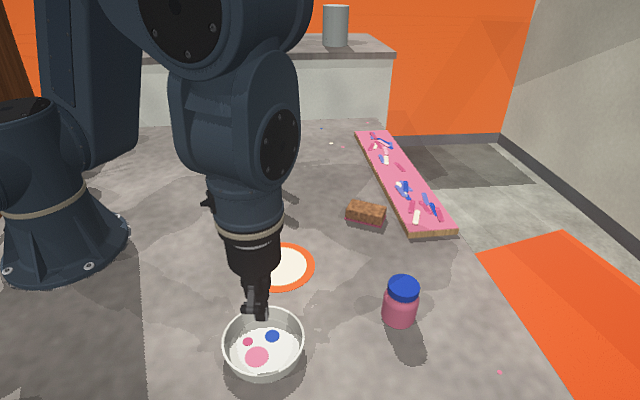

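Fingers at (262,310) are above the dish interior. I'll descend and tow the dish by its leading inner wall.

```bash
python3 -m jog '[[[25,0,0],0],[[45,0,0],0],[[55,0,0],0],[[57,0,0],0],[[57,0,0],0],[[57,0,15],0],[[57,0,25],0],[[57,0,32],0],[[57,0,40],0],[[57,0,48],0],[[57,0,58],0],[[57,0,70],0]]'; python3 t.py 499 -115 14 80.6
```

```text
clock: 3.6
tool_pos: [479.0, -242.9, 16.0]
eef_rot: [-134.5, 89.8, -53.8]
force: [0.3, -3.7, 1.9]
width: -0.0
t 3.6 pos [ 479.  -242.9   16. ] F [ 0.3 -3.7  1.9] w -0.0 q [-27.  24. -18.  48.  -0. -18.]
x [ 0.002 -0.002 -1.   ] y [-0.987  0.162 -0.002] z [ 0.162  0.987 -0.002]
shift [  1.7   1.  129.4]
turn 0.001
```

```bash
python3 -m jog '[[[0,0,12],0],[[0,0,26],0],[[0,0,40],0],[[0,0,54],0],[[0,0,68],0],[[0,0,82],0],[[0,0,96],0],[[0,0,110],0],[[0,0,122],0],[[0,0,131],0],[[0,0,137],0],[[0,0,140],0]]'
cat > dish.py <<'E'
from h import *; from workcell import robot
import sys
for n in("top","side"):
    c=robot.capture(n);cv2.imwrite(f'pics/{n}{sys.argv[1]}.png',c['image'][:,:,::-1])
    W=cloud(c);v=c['z_map']>0
    q=W[v&(W[...,2]>27)&(W[...,2]<36)&(W[...,0]>380)&(W[...,0]<600)&(W[...,1]<20)&(W[...,1]>-300)]
    q=q[np.hypot(*(q[:,:2]-np.median(q[:,:2],0)).T)<110]
    for _ in range(6):
        x,y,r=circ(q);d=np.hypot(q[:,0]-x,q[:,1]-y);q=q[(d>55)&(d<80)&(abs(d-r)<max(6,2*(d-r).std()))]
    print(n,len(q),round(x,1),round(y,1),round(r,1),q.min(0),q.max(0))
    # image outline fit on rim: white/grey outer
E
python3 dish.py 2; python3 t.py
```

```text
clock: 4.8
tool_pos: [501.7, -104.0, 15.7]
eef_rot: [-136.5, 89.8, -55.8]
force: [0.3, -4.6, 4.3]
width: -0.002
t 4.85 pos [ 501.8 -103.9   15.7] F [ 0.4 -1.   1.6] w -0.001 q [-12.  22. -22.  46.  -0.  -2.]
x [ 0.002 -0.002 -1.   ] y [-0.987  0.162 -0.002] z [ 0.162  0.987 -0.002]
  return _methods._mean(a, axis=axis, dtype=dtype,
  ret = um.true_divide(
  ret = _var(a, axis=axis, dtype=dtype, out=out, ddof=ddof,
  arrmean = um.true_divide(arrmean, div, out=arrmean,
  ret = ret.dtype.type(ret / rcount)
Traceback (most recent call last):
  File "dish.py", line 10, in <module>
    print(n,len(q),round(x,1),round(y,1),round(r,1),q.min(0),q.max(0))
                                                    ~~~~~^^^
ValueError: zero-size array to reduction operation minimum which has no identity
```

View pics/top2.png

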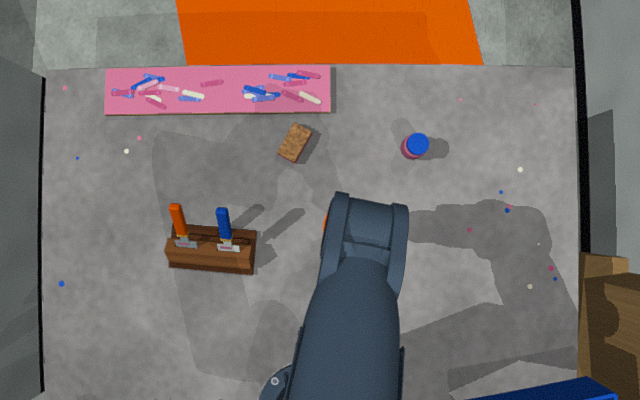

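```bash
cat > dish.py <<'E'
from h import *; from workcell import robot
import sys
from scipy.optimize import least_squares
for n in("top","side"):
    c=robot.capture(n);cv2.imwrite(f'pics/{n}{sys.argv[1]}.png',c['image'][:,:,::-1])
    W=cloud(c);v=c['z_map']>0
    q=W[v&(W[...,2]>27)&(W[...,2]<36)&(W[...,0]>400)&(W[...,0]<600)&(W[...,1]<0)&(W[...,1]>-260)]
    if len(q)<30: print(n,'few',len(q));continue
    best=None
    for y0 in (-180,-150,-130,-110,-95):
        r=least_squares(lambda p:np.hypot(q[:,0]-p[0],q[:,1]-p[1])-66.6,[498,y0],loss='cauchy',f_scale=3)
        if best is None or r.cost<best.cost: best=r
    print(n,len(q),best.x.round(1),'inl',(abs(best.fun)<5).sum(),q.min(0).round(0),q.max(0).round(0))
E
python3 dish.py 3
```

```text
top few 0
side 477 [ 489.9 -154.4] inl 446 [ 421. -223.   27.] [559. -83.  36.]
```

View pics/side3.png

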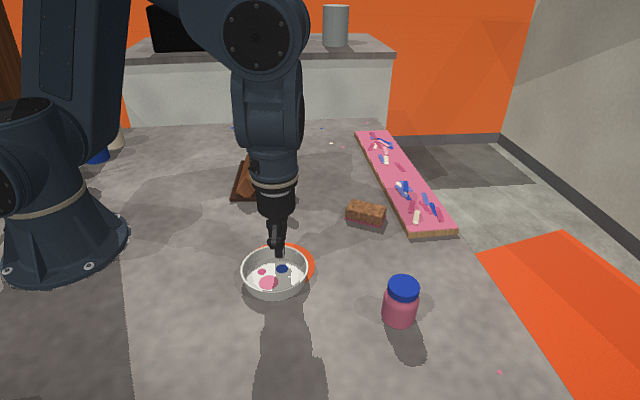

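Side view shows the dish at (275,272), about 37 mm short of the mark centre with a few mm of lateral drift. I'll continue with a small sideways component.

```bash
python3 -m jog '[[[0,-1,8],0],[[0,-2,17],0],[[0,-3,25],0],[[0,-3.7,31],0],[[0,-4,34],0],[[0,-4,35.5],0],[[0,-4,36.5],0],[[0,-4,36.5],0]]';python3 dish.py 4; python3 t.py
```

```text
clock: 5.75
tool_pos: [511.3, -68.8, 15.4]
eef_rot: [-125.3, 89.9, -44.6]
force: [-0.5, -0.2, -0.1]
width: 0.003
top few 0
side 444 [ 498.2 -118.8] inl 414 [ 429. -186.   27.] [567. -51.  36.]
t 5.85 pos [511.3 -68.9  15.4] F [-0.3 -0.3 -0.2] w 0.003 q [ -8.  22. -21.  46.  -0.   2.]
x [ 0.001 -0.001 -1.   ] y [-0.987  0.162 -0.002] z [ 0.162  0.987 -0.001]
```

```bash
python3 -m jog '[[[0,0,-8],0],[[-40,0,-10],0],[[-90,0,-10],0],[[-140,0,-10],0],[[-190,0,0],0],[[-235,0,30],0],[[-235,0,70],0],[[-235,0,110],0],[[-235,0,160],0],[[-235,0,210],0],[[-235,0,260],0],[[-235,0,300],0]]' ;python3 dish.py 5; python3 t.py 531.6 305.6 240 85
```

```text
clock: 7.05
tool_pos: [559.7, 229.5, 250.0]
eef_rot: [-116.6, 89.9, -35.9]
force: [1.4, -1.2, 0.6]
width: 0.002
top 327 [ 498.1 -117.5] inl 327 [ 431. -186.   27.] [567. -52.  36.]
side 442 [ 498.3 -118.7] inl 441 [ 430. -187.   27.] [567. -49.  34.]
t 7.15 pos [559.6 231.3 249.1] F [-0.2 -0.1 -0.1] w -0.0 q [22. 25. 19. 84. -0. 32.]
x [ 0.    -0.001 -1.   ] y [-0.987  0.158 -0.   ] z [ 0.158  0.987 -0.001]
shift [ 9.  39.4 69. ]
turn -0.071
```

View pics/top5.png

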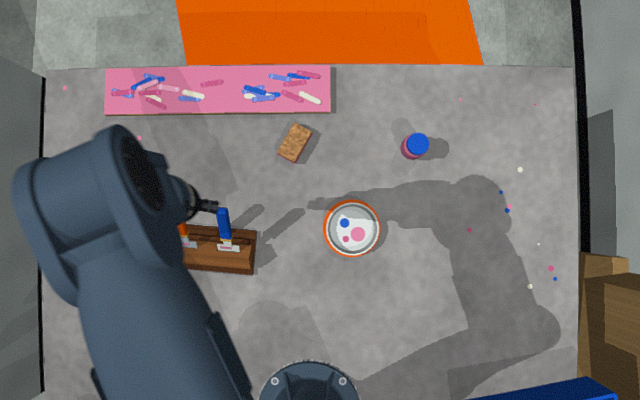

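The dish sits at (351,228), concentric with the ring to within about 1 mm. Next is the scraper.

```bash
python3 -m jog '[[[3,20,35],-0.04],[[6,39,69],-0.07],[[9,39.5,69],-0.07],[[9,39.5,69],-0.07],[[9,39.5,69],-0.07],[[9,39.5,69],-0.07],[[9,39.5,69],-0.07]]' -1 ;python3 dish.py 6; python3 t.py 531.6 305.6 135 85
```

```text
clock: 7.85
tool_pos: [532.0, 304.7, 240.3]
eef_rot: [-123.9, 90.0, -39.0]
force: [-0.2, -0.1, -0.4]
width: 0.999
top 337 [ 498.2 -117.4] inl 337 [ 431. -186.   27.] [567. -52.  36.]
side 449 [ 498.3 -118.8] inl 447 [ 429. -187.   27.] [567. -48.  34.]
t 7.95 pos [531.8 305.1 240.2] F [-0.2  0.   0.1] w 1.001 q [30. 26. 19. 83. -0. 35.]
x [ 0. -0. -1.] y [-0.996  0.089 -0.   ] z [ 0.089  0.996 -0.   ]
shift [105.2   0.3   0.6]
turn -0.002
```

View pics/side6.png

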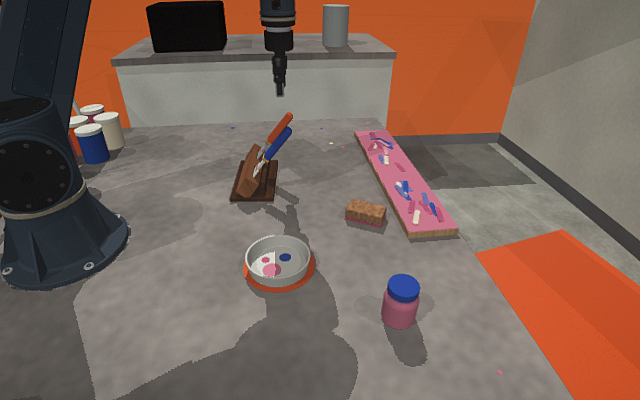

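```bash
python3 -m jog '[[[30,0,0.5],0],[[60,0,0.5],0],[[85,0,0.5],0],[[100,0,0.5],0],[[104,0,0.5],0],[[104,0,0.5],0],[[104,0,0.5],0]]';python3 dish.py 7; python3 t.py 531.6 305.6 135 85
```

```text
clock: 8.65
tool_pos: [532.5, 305.7, 137.2]
eef_rot: [-77.7, 89.9, 7.1]
force: [-0.4, 0.3, 0.5]
width: 0.999
top 336 [ 498.1 -117.4] inl 336 [ 431. -186.   27.] [567. -52.  36.]
side 453 [ 498.2 -118.8] inl 452 [ 429. -188.   27.] [567. -48.  34.]
t 8.75 pos [532.5 305.8 137.3] F [ 1.3 -0.  -0.5] w 0.998 q [30. 27.  6. 68. -0. 35.]
x [ 0.002  0.    -1.   ] y [-0.996  0.089 -0.002] z [0.089 0.996 0.001]
shift [ 2.3  0.9 -0.3]
turn -0.002
```

```bash
python3 -c "
import cv2;a=cv2.imread('pics/side7.png')[60:220,180:380];cv2.imwrite('pics/side7c.png',cv2.resize(a,None,fx=4,fy=3.75))"
```

```text
(no output)
```

View pics/side7c.png

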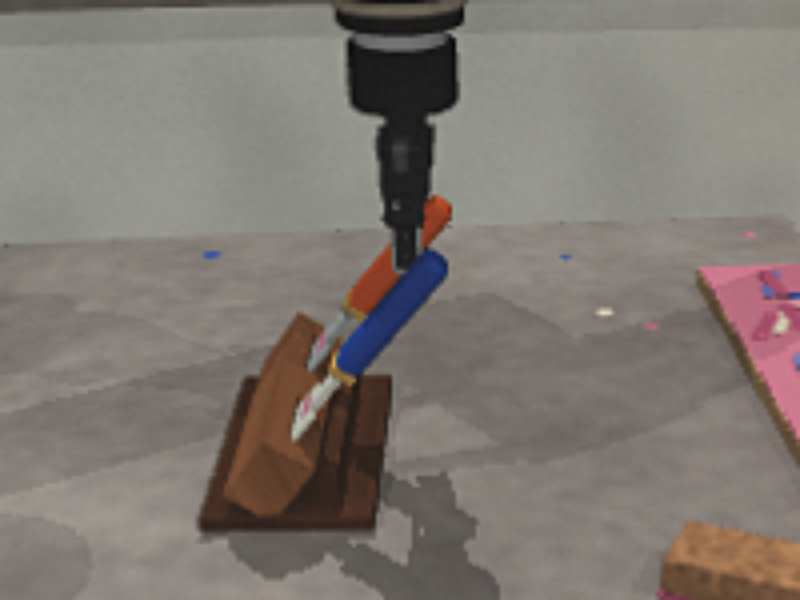

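The crop shows the finger at (405,240) alongside the orange handle's upper half, with the spreader clear. I'll close.

```bash
python3 -m jog '[[[1.5,0.5,0],0],[[1.5,0.5,0],0],[[1.5,0.5,0],0],[[1.5,0.5,0],0],[[1.5,0.5,0],0],[[1.5,0.5,0],0],[[1.5,0.5,0],0],[[1.5,0.5,0],0]]' 1; python3 t.py
python3 - <<'E'
import numpy as np
from scipy.spatial.transform import Rotation as Ro
from workcell import robot
s=robot.sense();R=Ro.from_euler('xyz',s['eef_rot'],degrees=True).as_matrix()
print((R.T@np.array([.627,-.055,.777])).round(3))
E
```

```text
clock: 9.55
tool_pos: [532.1, 305.8, 135.9]
eef_rot: [-75.9, 89.9, 8.9]
force: [0.7, -1.5, 3.6]
width: 0.32
t 9.55 pos [532.1 305.8 135.9] F [ 0.7 -1.5  3.6] w 0.32 q [30. 27.  6. 68. -0. 35.]
x [ 0.002  0.    -1.   ] y [-0.996  0.09  -0.002] z [0.09  0.996 0.001]
[-0.776 -0.631  0.002]
```

```bash
python3 -m jog '[[[-2,-1.6,0],0],[[-6,-4.9,0],0],[[-11,-9,0],0],[[-16,-13,0],0],[[-20,-16.2,0],0],[[-20,-16.2,0],0]]' 1; python3 t.py; python3 dish.py 8;python3 -c "
import cv2;a=cv2.imread('pics/side8.png')[60:220,180:380];cv2.imwrite('pics/side8c.png',cv2.resize(a,None,fx=4,fy=3.75))"
```

```text
clock: 10.15
tool_pos: [548.9, 304.4, 156.6]
eef_rot: [-69.4, 89.8, 15.4]
force: [-1.2, 0.0, 2.8]
width: 0.318
t 10.15 pos [548.9 304.4 156.6] F [-1.2  0.   2.8] w 0.318 q [29. 29. 10. 72. -0. 34.]
x [ 0.003  0.001 -1.   ] y [-0.996  0.09  -0.003] z [0.09  0.996 0.001]
top 333 [ 498.1 -117.5] inl 333 [ 431. -186.   27.] [567. -52.  36.]
side 444 [ 498.2 -118.8] inl 443 [ 429. -187.   27.] [567. -48.  34.]
```

View pics/side8c.png

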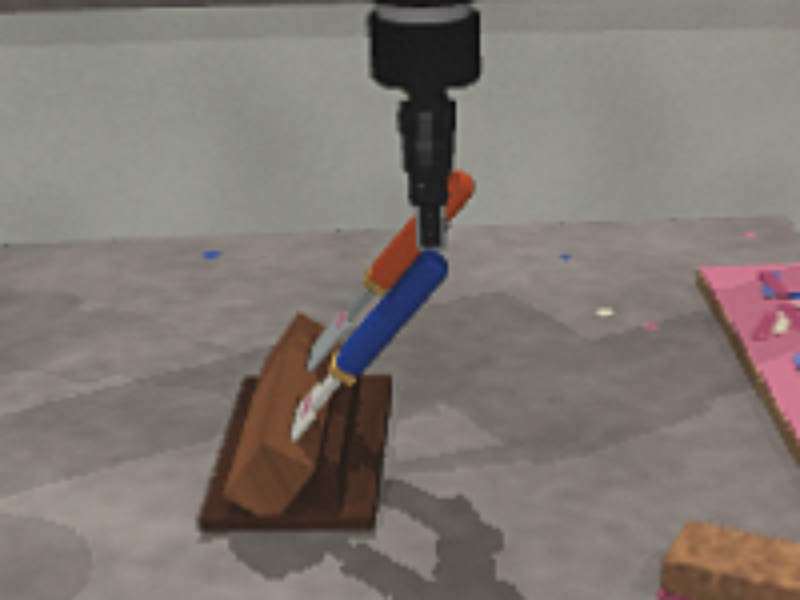

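It slides out freely (wrist force 3 N), so I'll keep pulling and then lift straight up.

```bash
python3 -m jog '[[[-5,-4,0],0],[[-11,-9,0],0],[[-18,-14.6,0],0],[[-26,-21,0],0],[[-34,-27.6,0],0],[[-40,-32.5,0],0],[[-60,-32.5,0],0],[[-85,-32.5,0],0],[[-100,-32.5,0],0],[[-100,-32.5,0],0]]' 1; python3 t.py; python3 dish.py 9;python3 -c "
import cv2;a=cv2.imread('pics/side9.png')[20:220,180:430];cv2.imwrite('pics/side9c.png',cv2.resize(a,None,fx=3,fy=3))"
```

```text
clock: 11.25
tool_pos: [581.7, 301.7, 258.6]
eef_rot: [-64.8, 89.6, 20.0]
force: [-0.5, -0.7, -2.0]
width: 0.319
t 11.25 pos [581.7 301.7 258.6] F [-0.5 -0.7 -2. ] w 0.319 q [27. 32. 31. 89. -0. 33.]
x [ 0.006  0.002 -1.   ] y [-0.996  0.09  -0.006] z [0.09  0.996 0.003]
top 332 [ 498.2 -117.5] inl 332 [ 431. -186.   27.] [567. -52.  36.]
side 448 [ 498.2 -118.8] inl 448 [ 430. -187.   27.] [567. -48.  34.]
```

View pics/side9c.png

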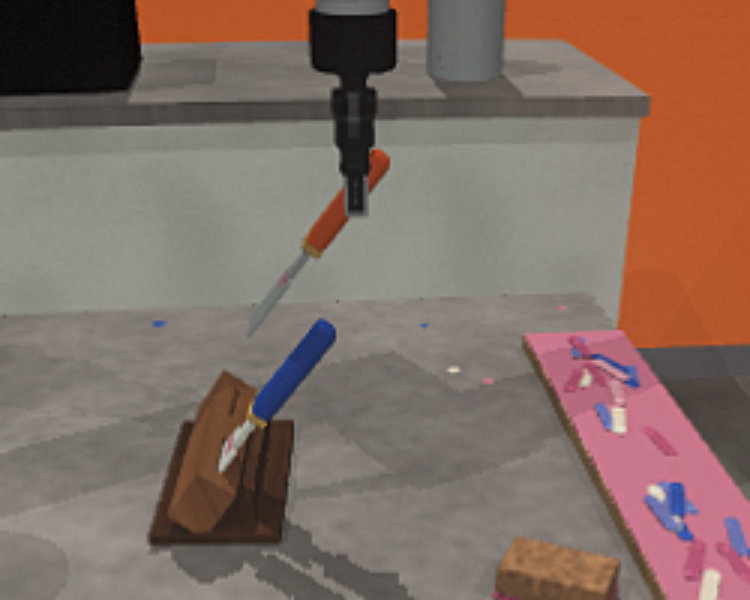

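View pics/top9.png

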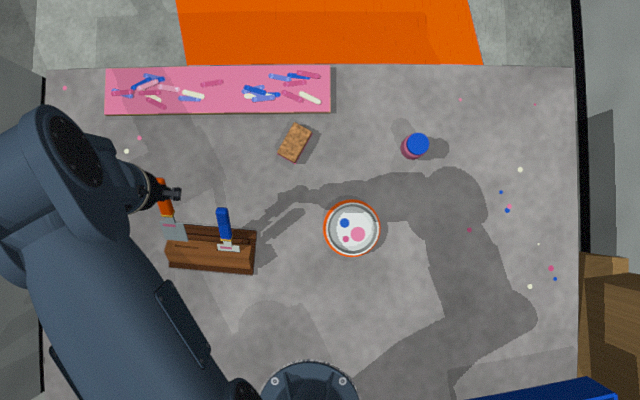

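The scraper is fully out with its tip at (250,333) in the crop, and the spreader is undisturbed. Since the gripper stays vertical, I'll lay the scraper flat on free table near (560,50), then regrip it level.

```bash
python3 -m jog '[[[-30,10,0],0],[[-60,20,0],0],[[-85,30,0],0],[[-85,30,0],0],[[-85,30,-30],0],[[-85,30,-70],0],[[-85,30,-110],0],[[-85,28,-150],0],[[-85,25,-190],0],[[-85,20,-220],0],[[-85,15,-245],0],[[-85,10,-250],0]]' 1; python3 t.py 560 50 170 90
```

```text
clock: 12.55
tool_pos: [548.0, 50.7, 339.1]
eef_rot: [-93.7, 89.9, -9.0]
force: [0.8, 0.7, -1.3]
width: 0.32
t 12.55 pos [548.   50.7 339.1] F [ 0.8  0.7 -1.3] w 0.32 q [ 5. 20. 23. 94. -0. 11.]
x [ 0.001 -0.    -1.   ] y [-0.996  0.092 -0.001] z [ 0.092  0.996 -0.   ]
shift [169.1 -11.8   0.4]
turn -0.092
```

```bash
python3 -m jog '[[[40,-5,0],-0.04],[[80,-10,0],-0.09],[[120,-12,0],-0.09],[[160,-12,0],-0.09],[[190,-12,0],-0.09],[[200,-12,0],-0.09],[[200,-12,0],-0.09],[[200,-12,0],-0.09]]' 1; python3 t.py 560 50 113 90
cat > see.py <<'E'
from h import *; from workcell import robot
import sys
c=robot.capture('side');P=None
s=robot.sense()['tool_pos'];uv=proj(c,s)[0]
a=c['image'][:,:,::-1];x,y=np.clip(uv.astype(int),[140,120],[500,280])
b=a[y-120:y+120,x-140:x+140];cv2.imwrite(f'pics/{sys.argv[1]}.png',cv2.resize(b,None,fx=2.5,fy=2.5,interpolation=cv2.INTER_CUBIC));print('origin',x-140,y-120)
W=cloud(c);H=hsv(c);v=c['z_map']>0
d=W-(s+[0,0,19])
near=v&(np.abs(d[...,0])<190)&(np.abs(d[...,1])<60)&(d[...,2]<80)
o=maskorange(c)&near
q=W[o];q=q[(W[o][:,2]>3)]
if len(q)>20:
    m=np.median(q,0);q=q[np.linalg.norm(q-m,axis=1)<90];m=q.mean(0)
    u=np.linalg.svd(q-m)[2][0];u*=np.sign(u[0]);print('handle n',len(q),'c',m.round(1),'dir',u.round(3),'elev',np.degrees(np.arcsin(u[2])).round(1))
E
python3 see.py a1
```

```text
clock: 13.35
tool_pos: [560.8, 49.8, 140.2]
eef_rot: [-90.3, 89.9, -0.5]
force: [0.2, 0.1, 0.3]
width: 0.318
t 13.35 pos [560.8  49.8 140.2] F [0.2 0.1 0.3] w 0.318 q [ 5. 21. -3. 66. -0.  5.]
x [ 0.002 -0.    -1.   ] y [-1.     0.002 -0.002] z [ 0.002  1.    -0.   ]
shift [27.2  0.9  0.2]
turn -0.002
origin 159 49
handle n 231 c [545.3  39.1 145.1] dir [ 0.656 -0.     0.754] elev 49.0
```

View pics/a1.png

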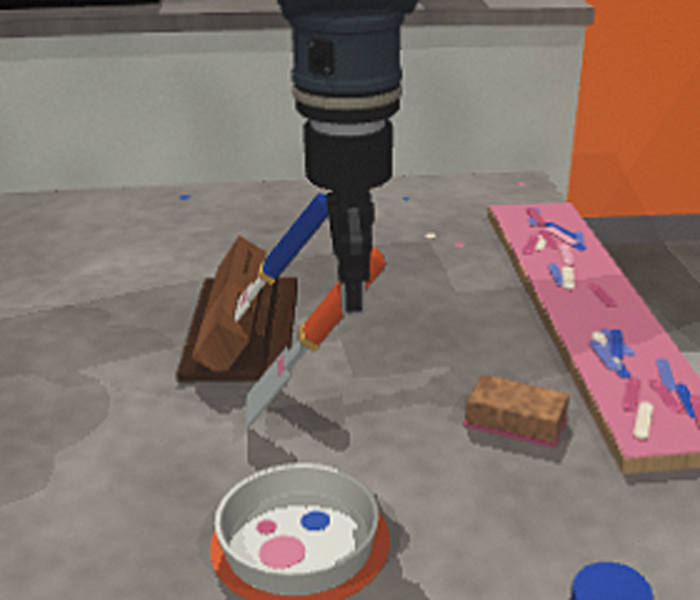

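The picture shows the scraper held at about 49° elevation, with its tip at (250,420), about 30 mm above the table and clear of the dish. I'll lower it to touch.

```bash
python3 -m jog '[[[12,0,0],0],[[20,0,0],0],[[25,0,0],0],[[28,0,0],0],[[31,-1,0],0],[[34,-3,0],0],[[34,-3,0],0]]' 1; python3 t.py; python3 see.py a2
```

```text
clock: 14.1
tool_pos: [567.5, 49.7, 108.5]
eef_rot: [-89.4, 89.4, 0.5]
force: [11.3, -1.4, 16.9]
width: 0.32
t 14.1 pos [567.5  49.7 108.5] F [11.3 -1.4 16.9] w 0.32 q [ 5. 23. -6. 61. -0.  5.]
x [ 0.01  0.   -1.  ] y [-1.     0.002 -0.01 ] z [0.002 1.    0.   ]
origin 162 61
handle n 229 c [551.7  39.6 115.8] dir [ 0.695 -0.004  0.719] elev 46.0
```

Contact at about 17 N, and the scraper is pivoting in the pads (49→46°). I'll continue along the arc.

```bash
python3 -m jog '[[[2,-5,0],0],[[6,-10,0],0],[[11,-15,0],0],[[16,-20,0],0],[[21,-24,0],0],[[26,-27,0],0],[[26,-27,0],0]]' 1; python3 t.py; python3 see.py a3
```

```text
clock: 14.85
tool_pos: [595.7, 49.7, 82.4]
eef_rot: [-89.1, 89.4, 0.7]
force: [3.7, -0.4, 4.6]
width: 0.317
t 14.85 pos [595.7  49.7  82.4] F [ 3.7 -0.4  4.6] w 0.317 q [ 5. 27. -3. 59. -0.  5.]
x [ 0.011  0.    -1.   ] y [-1.     0.003 -0.011] z [0.003 1.    0.   ]
origin 173 69
handle n 260 c [578.2  40.   94.9] dir [ 0.818 -0.013  0.575] elev 35.1
```

View pics/a3.png

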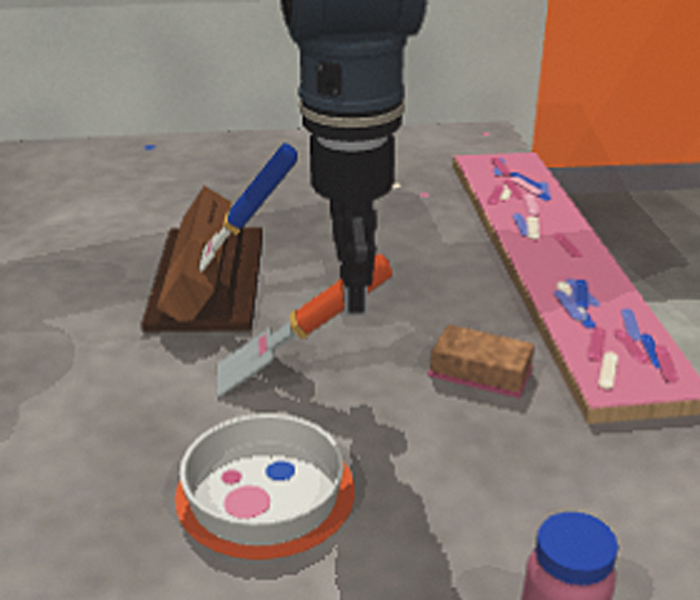

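Run:
```python
from h import *; import pickle
c=pickle.load(open('top0.pkl','rb'));W=cloud(c)
q=W[120:166,276:316].reshape(-1,3);q=q[(q[:,2]>20)&(q[:,2]<50)];print(q.min(0),q.max(0))
print(cv2.minAreaRect(q[:,:2].astype(np.float32)))
c=pickle.load(open('side0.pkl','rb'));
```

```text
[675.94867286 -10.57847759  20.26400371] [780.13462128  79.76940317  38.4263469 ]
((728.0703125, 33.48717498779297), (55.63888931274414, 95.49555969238281), 60.24269104003906)
```

```bash
python3 -m jog '[[[4,-3,0],0],[[11,-6,0],0],[[18,-9,0],0],[[26,-11,0],0],[[34,-13,0],0],[[42,-15,0],0],[[50,-16,0],0],[[56,-17,0],0],[[60,-18,0],0],[[60,-18,0],0]]' 1; python3 t.py; python3 see.py a4
```

```text
clock: 15.9
tool_pos: [613.7, 49.6, 22.0]
eef_rot: [-89.9, 89.4, -0.1]
force: [-0.1, 0.1, 2.3]
width: 0.318
t 15.9 pos [613.7  49.6  22. ] F [-0.1  0.1  2.3] w 0.318 q [ 5. 32. -5. 53. -0.  5.]
x [ 0.01 -0.   -1.  ] y [-1.     0.003 -0.01 ] z [0.003 1.    0.   ]
origin 180 89
handle n 268 c [594.6  41.1  42.9] dir [ 0.972 -0.011  0.234] elev 13.6
```

View pics/a4.png

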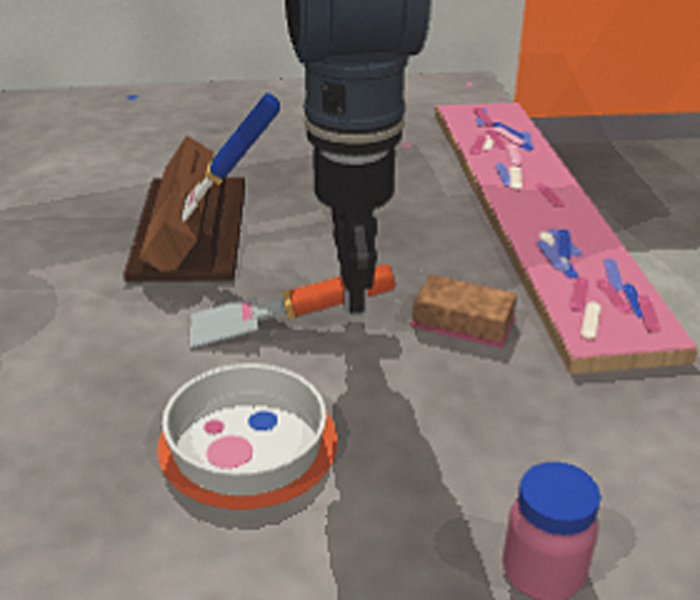

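The scraper is now at 13.6° with its tip on the table. I'll lower it further, then release it to lie flat.

```bash
python3 -m jog '[[[5,-1,0],0],[[10,-2,0],0],[[14,-2,0],0],[[16,-2,0],0],[[16,-2,0],0]]' 1; python3 t.py; python3 see.py a5;  python3 -m jog '[[[0,0,0],0],[[0,0,0],0],[[0,0,0],0],[[0,0,0],0],[[0,0,0],0],[[0,0,0],0]]' -1; python3 see.py a6
```

```text
clock: 16.45
tool_pos: [615.7, 49.6, 6.1]
eef_rot: [-89.9, 89.5, -0.0]
force: [1.1, 0.3, 3.8]
width: 0.318
t 16.45 pos [615.7  49.6   6.1] F [1.1 0.3 3.8] w 0.318 q [ 5. 33. -5. 51. -0.  5.]
x [ 0.009 -0.    -1.   ] y [-1.     0.003 -0.009] z [0.003 1.    0.   ]
origin 181 94
handle n 265 c [596.5  41.   29.1] dir [ 0.989 -0.017  0.144] elev 8.3
clock: 17.1
tool_pos: [615.6, 49.6, 6.2]
eef_rot: [-89.8, 89.5, 0.0]
force: [-0.1, 0.7, 0.0]
width: 1.002
origin 181 94
handle n 274 c [600.   41.1  14.6] dir [ 1.    -0.025 -0.01 ] elev -0.6
```

View pics/a6.png

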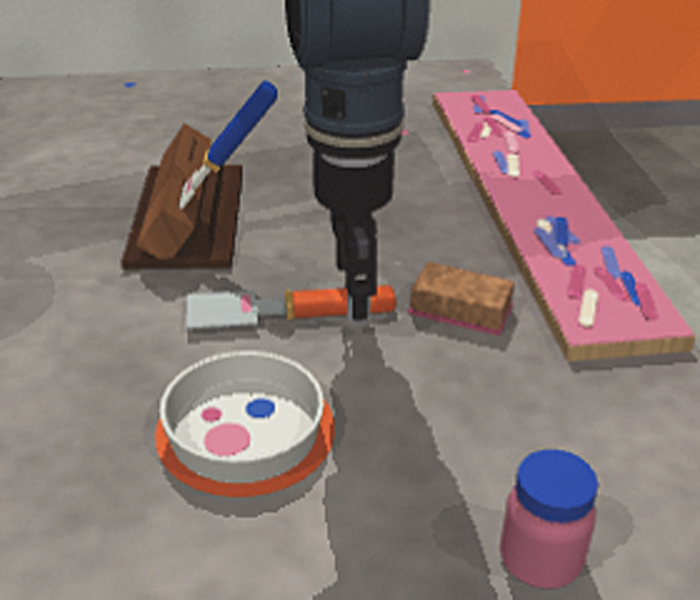

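It lies flat on the handle, from blade (215,310) to handle end (395,300), clear of the sander. I'll regrip near the origin.

```bash
python3 -m jog '[[[0,8,0],0],[[0,18,0],0],[[1,26,0],0],[[2,28,0],0],[[2,28,0],0],[[2,28,0],0]]' -1; python3 -m jog '[[[0,0,0],0],[[0,0,0],0],[[0,0,0],0],[[0,0,0],0],[[0,0,0],0],[[0,0,0],0],[[0,0,0],0]]' 1;python3 t.py; python3 see.py a7
```

```text
clock: 17.75
tool_pos: [587.9, 49.7, 4.1]
eef_rot: [-89.7, 89.4, 0.2]
force: [0.1, -0.9, -0.2]
width: 1.002
clock: 18.45
tool_pos: [588.2, 49.7, 4.3]
eef_rot: [-89.4, 89.4, 0.4]
force: [-1.5, -0.6, 5.2]
width: 0.313
t 18.45 pos [588.2  49.7   4.3] F [-1.5 -0.6  5.2] w 0.313 q [  5.  30. -10.  49.  -0.   5.]
x [ 0.01  0.   -1.  ] y [-1.     0.003 -0.01 ] z [0.003 1.    0.   ]
origin 170 95
handle n 278 c [613.2  41.1  14.8] dir [ 1.     0.001 -0.008] elev -0.5
```

```bash
python3 -m jog '[[[-5,0,0],0],[[-15,0,0],0],[[-35,0,0],0],[[-65,0,0],0],[[-95,0,0],0],[[-125,0,0],0],[[-145,0,0],0],[[-155,0,0],0],[[-155,0,0],0],[[-155,0,0],0]]' 1; python3 t.py; python3 see.py a8
```

```text
clock: 19.5
tool_pos: [586.2, 49.6, 158.5]
eef_rot: [-90.1, 89.5, -0.2]
force: [0.3, 0.6, -1.9]
width: 0.309
t 19.5 pos [586.2  49.6 158.5] F [ 0.3  0.6 -1.9] w 0.309 q [ 5. 23.  3. 69. -0.  5.]
x [ 0.009 -0.    -1.   ] y [-1.     0.002 -0.009] z [ 0.002  1.    -0.   ]
origin 169 42
handle n 331 c [609.4  40.1 168.1] dir [ 1.    -0.002  0.006] elev 0.3
```

View pics/a8.png

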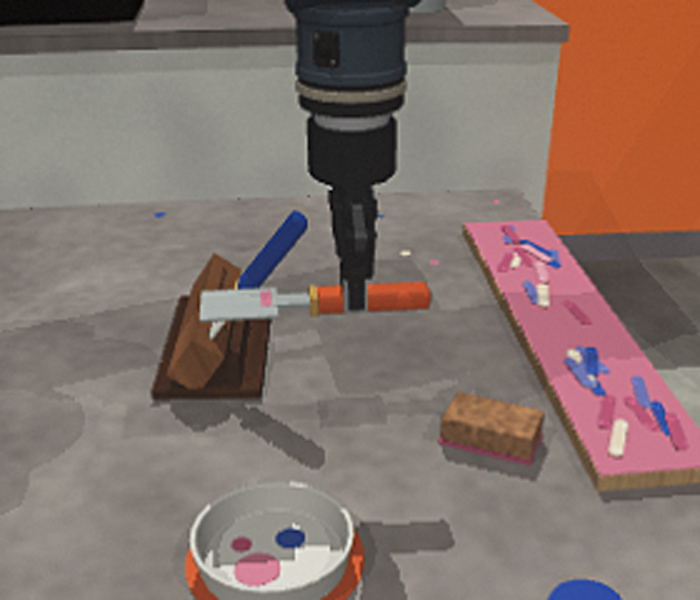

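Held level (0.3° off) and secure. Now I measure the blade's position from both cameras.

```bash
cat > blade.py <<'E'
from h import *; from workcell import robot
import sys
s=robot.sense()['tool_pos']
for n in('side','top'):
    c=robot.capture(n);cv2.imwrite(f'pics/{n}{sys.argv[1]}.png',c['image'][:,:,::-1])
    W=cloud(c);v=c['z_map']>0;d=W-s
    o=maskorange(c)&v&(abs(d[...,1])<30)&(abs(d[...,0])<140)&(abs(d[...,2]-8)<25)
    q=W[o]; 
    if len(q): print(n,'handle',len(q),'x',np.percentile(q[:,0],[1,99]).round(1),'y',np.percentile(q[:,1],[1,99]).round(1),'z',np.percentile(q[:,2],[1,99]).round(1))
    b=v&(d[...,0]<-68)&(d[...,0]>-160)&(abs(d[...,1])<38)&(abs(d[...,2]-5)<20)
    q=W[b]
    if len(q)>20:
        A=np.c_[q[:,:2]-q[:,:2].mean(0),np.ones(len(q))];k=np.linalg.lstsq(A,q[:,2],rcond=None)[0]
        print(n,'blade',len(q),'x',np.percentile(q[:,0],[1,99]).round(1),'y',np.percentile(q[:,1],[1,99]).round(1),'mean',q.mean(0).round(1),'slope deg x,y',np.degrees(k[:2]).round(2))
E
python3 blade.py 10; python3 t.py
```

```text
side handle 329 x [554.8 654.8] y [32.7 56.8] z [157.7 173.1]
side blade 386 x [445.8 516.6] y [19.6 77.3] mean [480.7  46.1 163.7] slope deg x,y [0.21 0.6 ]
t 19.65 pos [586.   49.6 158.1] F [ 0.6 -0.3 -1.9] w 0.315 q [ 5. 23.  3. 69. -0.  5.]
x [ 0.008 -0.    -1.   ] y [-1.     0.002 -0.008] z [ 0.002  1.    -0.   ]
```

View pics/top10.png

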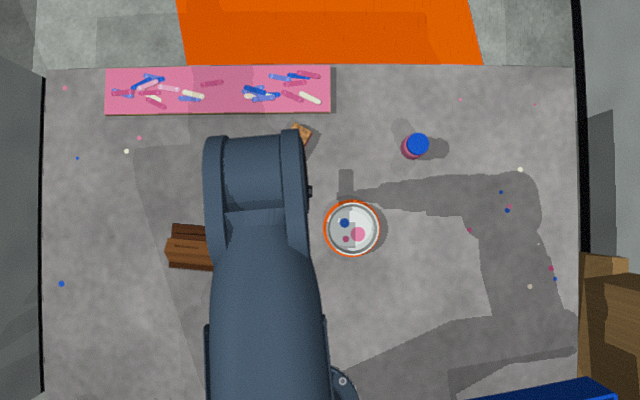

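```bash
python3 -m jog '[[[0,-2,-8],0],[[1,-4,-24],0],[[3,-6,-46],0],[[5,-8,-70],0],[[7,-10,-94],0],[[9,-13,-118],0],[[11,-15,-140],0],[[12,-17,-156],0],[[12.5,-17.5,-164],0],[[12.5,-17.5,-167],0],[[12.5,-17.5,-167],0],[[12.5,-17.5,-167],0]]' 1; python3 t.py; python3 blade.py 11;python3 see.py a11
```

```text
clock: 20.85
tool_pos: [603.2, -116.8, 145.8]
eef_rot: [-89.7, 89.5, 0.2]
force: [0.4, 0.2, -0.2]
width: 0.312
t 20.85 pos [ 603.2 -116.8  145.8] F [ 0.4  0.2 -0.2] w 0.312 q [-11.  27.   6.  69.   0. -11.]
x [ 0.008  0.    -1.   ] y [-1.     0.002 -0.008] z [0.002 1.    0.   ]
side handle 477 x [571.4 671.8] y [-133.1 -108.8] z [145.5 161.2]
side blade 650 x [463.3 533.8] y [-146.1  -89.9] mean [ 497.8 -120.1  151.5] slope deg x,y [0.13 0.26]
origin 187 86
handle n 480 c [ 626.  -125.2  156.4] dir [ 1.    -0.002 -0.003] elev -0.2
```

View pics/side11.png

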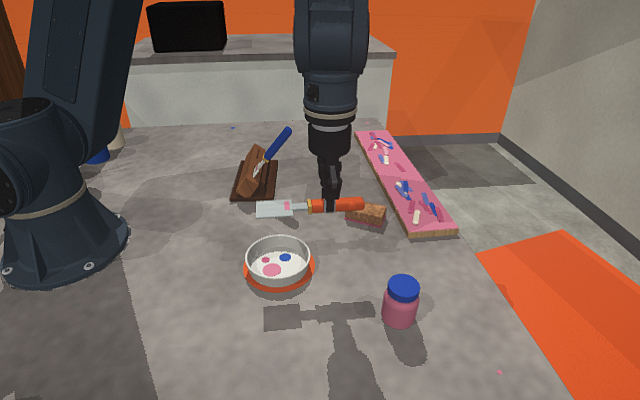

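View pics/top11.png

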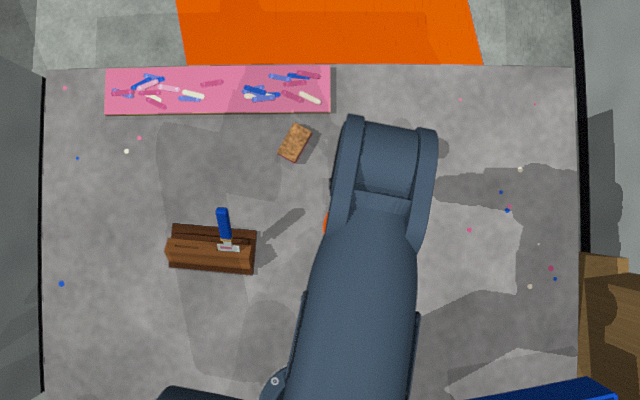

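Side view: the blade (275,208) projects above the dish (278,265), with nothing touching it; spreader, sander and jar are unmoved. I'll settle, make a final check and hand in.

```bash
python3 -m jog '[[[0,0,0],0],[[0,0,0],0],[[0,0,0],0],[[0,0,0],0],[[0,0,0],0]]' 1; python3 blade.py 12; python3 dish.py 13
python3 - <<'E'
from workcell import robot
s=robot.sense();print(s['clock'],s['dq'].round(2),s['force'],s['width'])
print(robot.finish_job())
E
```

```text
clock: 21.5
tool_pos: [603.2, -116.8, 145.9]
eef_rot: [-90.2, 89.5, -0.3]
force: [0.6, 0.4, -1.1]
width: 0.31
side handle 477 x [570.8 672. ] y [-133.2 -108.1] z [145.9 161.2]
side blade 648 x [463.2 533.3] y [-146.3  -89.7] mean [ 497.8 -120.1  151.5] slope deg x,y [0.11 0.26]
top few 0
side 441 [ 498.2 -118.7] inl 439 [ 429. -187.   27.] [567. -48.  34.]
21.7 [-0.1   0.08 -0.03  0.08 -0.01 -0.09] [ 0.05694698 -0.88901651 -1.00814881] 0.3098644471531084
the job is handed in; nothing more can be done
None
```

The job is done and was handed in at 21.7 s of the 56 s allowed. No verdict was reported.

- **Dish:** I towed it from inside against its wall onto the mark. Its centre was within about 1 mm of the mark by the top camera. The side camera put it about 2 mm off, which is within the calibration error.
- **Scraper:** I drew it out of the slot along its own axis. The jog cannot tilt the gripper, so I levelled the scraper by pivoting it against the table in the pads. I then set it down flat, took a new grip near its origin and lifted it.
- **Final hold:** By the side camera, the middle of the blade is within about 1 mm of the dish centre, about 150 mm above the table. It is level to within about 0.3°, held firmly and touching only the gripper.
- **Bystanders:** The spreader, paint jar and sanding block looked undisturbed in the pictures.

The top camera could not see the blade or the dish at the end because the arm blocked it, so the last check rests on the side camera alone.

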